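# Zero the spring tester and wind it down one turn

### The arm

A 6-joint arm with a two-finger parallel gripper is mounted at the origin on the work surface. World frame = base frame: x ahead of the robot, y to its left, z up, the work surface at z = 0. Lengths are in m, angles in rad, forces in N, time in s.
With the tool pointing down it reaches from about 0.35 to 0.775 m from the base axis. Payload 7.3 kg.
Tool frame: the origin (TCP) lies at the very end of the fingers, on their centre line; the grasp point (between the pads) lies 19 mm behind it; z points along the fingers, y is the direction in which the jaws open and shut (so a half turn about z gives the same grasp; the last joint's range is limited). The gripper opens to 92 mm and grips with 3 to 60 N. Pads are 19 mm wide; open, the fingers measure 130 mm over their backs; the gripper's body (75 mm by 190 mm) begins 47 mm behind the grasp point.
Start: joints at [1.195, 0.342, 1.524, -0, 1.275, -0.146], TCP at [0.12, 0.511, 0.227] pointing down, gripper open.
Joint ranges: [-2.53, 2.53], [-0.77, 2.02], [0.04, 2.7], [-1, 4.14], [0.28, 2.66], [-3.11, 3.11]. Speed limits (rad/s): [2.57, 2.57, 3.14, 3.14, 3.14, 3.14].

### API

Orientations are given as [roll, pitch, yaw] about the fixed x, y, z axes, in that order (R = Rz(yaw) Ry(pitch) Rx(roll)).
In Python, from cell import robot gives the robot as it stands.
- The arm moves only by the tool apply_moves, never from a script. Its argument "plan" is a list of rows, each an object of numbers: "tx", "ty", "tz": the shift along the tool's x, y, z in m; "yaw": the turn about the tool's z in rad; "grip": the opening, from -1 (shut) to 1 (fully open), so that 0 is half open. In form: [{"tx": .., "ty": .., "tz": .., "yaw": .., "grip": ..}, ...]. A call has 1 to 8 rows; each row is the pose to reach, as a shift and turn from the pose commanded when the call began, along the tool's axes at that moment; what a row does not reach only later rows make up. A row lasts 1/8 s, in which the tool goes at most 62.5 mm and 10.7 degrees, less where a joint would pass 70% of its speed; a pose out of reach is approached as far as the arm can. A call with a gripper value outside its range is refused whole. The fingers move at their own pace and stop on an object; "force" is the grip in N (left out, the last holds). Time passes only in rows, so rows that repeat a pose let the fingers close. It gives the time, the measured TCP pose, the force and the opening at its end, in the units of the state.
- robot.observe(): the state, without advancing time (a new reading comes with each control period).
- robot.read_camera(name): name is "scene" or "side" or "wrist"; returns (picture, depth): 400x640x3 uint8, red, green, blue; 400x640 float32, m along the optical axis (not along the pixel's ray), 0 where there is no reading.
- robot.get_calibration(name): a dict with "camera_matrix" (3x3 intrinsics, pixels), "k1" (the pictures are not rectified: a ray, as slopes to the right and down, at radius r is drawn at 1 + k1 r^2 times it, then the intrinsics apply), "R" (3x3) and "t" (3): a world point X has camera coordinates R X + t. Camera axes: x right, y down, z forward; pixel columns grow to the right and rows downward; lengths in m; the calibration is good to about 2 mm. A picture is of the moment at which its call begins: read the wrist's pose just before it. get_calibration takes no time and is no camera call; for the wrist camera it gives the pose at the moment of the call.
- robot.hand_in(): hands the job in, once; it reports no verdict.
Trained networks look in the newest picture that a camera, given by its name, has taken for a name from the list of things; names that differ only in an ending like _2 or _b are one class to them, and where a whole thing is asked for, a point or a joint stands for the part that bears it (a point fixed in the world has none). Each returns a list of dicts, best first, with "confidence" (0 to 1); they miss things now and then, are a little off and sometimes report something else, mostly with a low value. They report only what shows in the picture. A call takes as long as a camera call.
- robot.outline_of(label, camera): "region" (400x640 bool, what is visible of it) and "pixel" ([row, column] in pixels, amid what is visible of it).
- robot.tip_of(label, camera): "pixel" ([row, column] in pixels: a listed point, or the origin of a listed thing).
The state is a dict: "time": time; "qpos": joint angles; "qvel": joint speeds; "joint_efforts": joint torques, N m; "tool_pos": TCP position; "tool_rot": TCP orientation; "contact_force": force on the tool from outside, world axes, zero at the start; "torque": the same for the moment, N m; "opening": finger opening in m.
Only numpy, scipy, OpenCV 4.12 (cv2) and the standard library are available. Lean on these libraries where they do the work, as an engineer would, in place of code of your own. Each camera call takes 0.05 s, during which the arm holds its last target.

### The job

Measure the stiffness of the valve spring in the blue bench tester: with the wheel still where it stands, press the green zero key on the load readout down and let it come up again. Then push the tester's hand wheel round clockwise (seen from above) by its red upright handle, through exactly one full turn, so that the handle stops where it began, and leave it there. Nothing is picked up in this job: leave the springs, pistons and other loose parts on the bench where they stand.

Things in the scene. Friction and masses are not known exactly. Their poses are not given: they have to be found in the camera images.
- zero_key (a joint): Travel of the green zero key in m: 0 = up, 0.006 = fully down; it presses straight down against a spring (4.5 N fully down), springs back when let go, and counts as pressed from 0.004.
- zero_key_top (a point): Centre of the top face of the green round zero key (26 mm diameter, its top face level) at the front of the load readout. The readout is a grey fixed box 110 x 150 mm, 34 mm high under the key, with a display hump 72 mm high whose front face begins 40 mm behind the key's centre (away from the robot at yaw 0). The flat black keys beside the green one do nothing.
- wheel (a joint): Angle of the hand wheel in rad; it grows as the wheel turns clockwise seen from above (which winds the ram down 5 mm a turn and squeezes the spring). It starts anywhere from 0 to 5 and is free to turn from -3 to 17. The wheel turns stiffly (0.18 N m, some 2.5 N at the handle), stays where it is left and does not run on. One full turn = 6.283 more than at the start.
- wheel_centre (a point): Point on the wheel's upright axis, at mid height of the rim, 265 mm above the bench. Bare-metal rim of 75 mm mean radius made of 16 mm round bar (its top 8 mm above this point), three spokes, dark hub of 40 mm diameter whose top is 20 mm above this point. It sits on the tester: blue base 150 x 220 mm, two steel columns, blue bridge 70 x 220 mm with its top at 230 mm; fixed to the bench. z is up.
- handle (a point): Point on the centre line of the red handle, 41 mm above the middle of the rim and so 306 mm above the bench; 75 mm from the wheel's axis. Goes round with the wheel.
- grip: The red handle itself: upright round grip of 25 mm diameter and 62 mm long, standing on the wheel's rim, from 275 to 337 mm above the bench; it spins freely on its pin. The origin is at the centre of its lower end.
- spring_a: Loose valve spring standing in the tray, 37 mm diameter, 50 mm high; origin under its centre. Leave alone.
- spring_b: Second loose valve spring in the tray, as the other. Leave alone.
- piston_a: Loose piston stood on its crown, 84 mm diameter, with its connecting rod sticking up, 205 mm high in all; origin under the centre of the crown. Leave alone.
- piston_b: Second loose piston with rod, as the other. Leave alone.
- filter: Loose white oil filter can, 80 mm diameter, 97 mm high; origin under its centre. Leave alone.
- gear: Loose dark gear wheel lying flat, 90 mm diameter, 32 mm high at its hub; origin under its centre. Leave alone.
- flange: Loose aluminium ring lying flat, 84 mm diameter, 16 mm high; origin under its centre. Leave alone.

How it is judged:
On the way, in this order (a step that is already met when the one before it is completed fails the run):
1. the green zero key is pressed down while the wheel still stands where it began (value of joint zero_key above 0.004 m and distance of handle from where it was at the start of the episode below 0.01 m), for 0.05 s.
2. the wheel is about half way round, pushed by its red handle with the fingers (distance of handle from where it was at the start of the episode above 0.125 m and contact force between grip and the fingers above 0.3 N), for 0.02 s.
At the end, for the whole second after the job is handed in: The wheel has been turned one full turn clockwise and is at rest with the handle within 15 mm (about 11 degrees) of where it began (not zero turns, not two), the zero key is up again, and every loose part is within 20 mm of where it stood (distance of handle from where it was at the start of the episode below 0.015 m and value of joint wheel between 5.6 and 12 rad and velocity of joint wheel between -0.05 and 0.05 rad/s and value of joint zero_key below 0.002 m and distance of each of spring_a, spring_b, piston_a, piston_b, filter, gear, flange from where it was at the start of the episode below 0.02 m); the robot touches nothing.
It fails at once if a loose part on the bench is lifted, carried or knocked more than 20 mm from its place (distance of any of spring_a, spring_b, piston_a, piston_b, filter, gear, flange from where it was at the start of the episode above 0.02 m).
It also fails if it takes over 67 s, if anything falls off the work surface, if the arm or the gripper's body presses on something with over 40 N, if the wrist force passes 120 N, or if a joint passes its speed limit or range.

## Working session

There is one attempt and no reset: what is moved stays moved. The work goes in short steps, Python scripts to look and compute and a tool call to move; the robot and the scene stay as the last step left them, time stands still between calls to the robot, and variables do not carry over. Pictures are saved under pics/ and viewed, and the job is handed in when it is done.

Besides the shell and the picture viewer there is one more tool, called after "Request:" by a JSON object that holds its "api" and its "payload". apply_moves: Moves the arm, as the interface text tells. Its arguments: {"type":"object","properties":{"plan":{"type":"array","items":{"type":"object","properties":{"tx":{"type":"number"},"ty":{"type":"number"},"tz":{"type":"number"},"yaw":{"type":"number"},"grip":{"type":"number"}}}},"force":{"type":"number"}},"required":["plan"]}

```bash
ls; mkdir -p pics; cat > h.py <<'E'
import numpy as np, cv2
from cell import robot
def shot(cam,name):
    p,d=robot.read_camera(cam); cv2.imwrite(f'pics/{name}.png',cv2.cvtColor(p,cv2.COLOR_RGB2BGR)); return p,d
def ray(cam,rc):
    c=robot.get_calibration(cam);K=np.array(c['camera_matrix'])
    s=np.array([(rc[1]-K[0,2])/K[0,0],(rc[0]-K[1,2])/K[1,1]]);u=s.copy()
    for _ in range(20): u=s/(1+c['k1']*(u@u))
    R=np.array(c['R']);t=np.array(c['t'])
    return -R.T@t, R.T@np.array([u[0],u[1],1.])
def atz(cam,rc,z):
    o,d=ray(cam,rc); return o+d*(z-o[2])/d[2]
E
python3 - <<'E'
from h import *
s=robot.observe();print(s)
D={}
for cam in ['scene','side']:
    p,d=shot(cam,cam+'0')
    for l,z in [('zero_key_top',.04),('wheel_centre',.265),('handle',.306)]:
        for r in robot.tip_of(l,cam)[:2]:
            rc=r['pixel'];o,dd=ray(cam,rc);dep=d[int(rc[0]),int(rc[1])]
            print(cam,l,np.round(rc,1),round(r['confidence'],2),atz(cam,rc,z).round(4),(o+dd*dep).round(4))
print(robot.observe()['time'])
E
```

```text
pics
{'time': 0.0, 'qpos': array([ 1.19500758e+00,  3.42716412e-01,  1.52503533e+00, -8.63587810e-06,
        1.27543651e+00, -1.45976362e-01]), 'qvel': array([ 0.00027503, -0.00042076,  0.00025707, -0.00112014,  0.00041339,
        0.0015632 ]), 'joint_efforts': array([ 2.36721098e-04, -4.31238914e+01, -2.44219226e+01,  7.18901306e-02,
        5.56211499e-02, -1.09521932e-04]), 'tool_pos': array([0.11940218, 0.51080174, 0.22604187]), 'tool_rot': array([-3.14001282e+00, -2.23924389e-04,  2.91178261e+00]), 'contact_force': array([ 1.05160599, -0.6245676 ,  0.40433535]), 'torque': array([ 0.02060285,  0.04740107, -0.0291154 ]), 'opening': 0.09178490017658947}
scene zero_key_top [209.8 219.3] 0.48 [ 0.4574 -0.3255  0.04  ] [ 0.472  -0.3222  0.0522]
scene wheel_centre [179.8 309.3] 0.67 [ 0.6229 -0.0248  0.265 ] [ 0.6397 -0.0258  0.2773]
scene handle [163.3 334.8] 0.62 [0.6093 0.0479 0.306 ] [0.6262 0.0456 0.3175]
side zero_key_top [166.9 349.7] 0.59 [ 0.4697 -0.3598  0.04  ] [ 0.4686 -0.3737  0.0302]
side wheel_centre [170.1 295.5] 0.8 [ 0.6257 -0.0258  0.265 ] [0.6183 0.0609 0.327 ]
side wheel_centre [349.8 274.7] 0.55 [0.6312 0.44   0.265 ] [0.6621 0.3053 0.0273]
side handle [173.  296.5] 0.55 [0.618  0.0425 0.306 ] [0.6165 0.061  0.3194]
0.4
```

View pics/scene0.png

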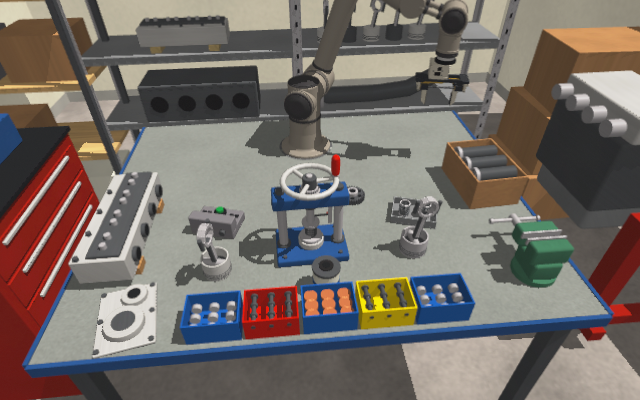

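View pics/side0.png

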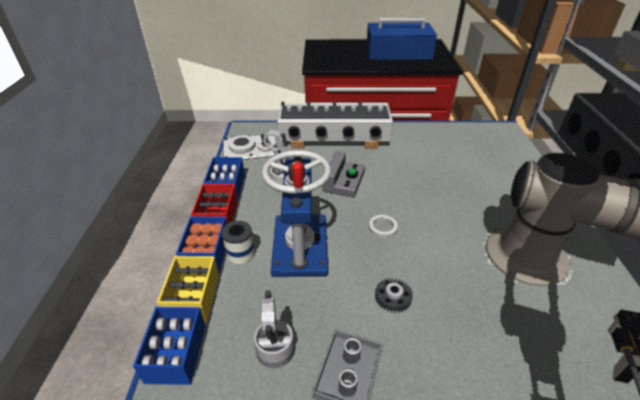

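The scene picture shows the tester in the middle with the red handle at (165,335) and the green key at (210,220). In the side picture the handle is at (175,297) and the key at (172,352). Next I'll refine both from colour and depth.

```bash
cat >> h.py <<'E'
def cloud(cam,p,d,mask):
    c=robot.get_calibration(cam);K=np.array(c['camera_matrix'])
    rr,cc=np.nonzero(mask&(d>0)); out=[]
    R=np.array(c['R']);t=np.array(c['t'])
    pts=np.stack([cc,rr],1).astype(np.float64)[:,None]
    u=cv2.undistortPoints(pts,K,np.array([c['k1'],0,0,0.]))[:,0]
    z=d[rr,cc]; X=np.c_[u*z[:,None],z]
    return (X-t)@R, rr,cc
def tri(a,b):
    (o1,d1),(o2,d2)=a,b
    d1=d1/np.linalg.norm(d1);d2=d2/np.linalg.norm(d2)
    A=np.c_[d1,-d2];s=np.linalg.lstsq(A,o2-o1,rcond=None)[0]
    p,q=o1+s[0]*d1,o2+s[1]*d2
    return (p+q)/2,np.linalg.norm(p-q)
def masks(p):
    hsv=cv2.cvtColor(p,cv2.COLOR_RGB2HSV);h,s,v=[hsv[...,i].astype(int) for i in range(3)]
    return ((h<8)|(h>172))&(s>170)&(v>70), (h>45)&(h<80)&(s>120)&(v>60)
E
python3 - <<'E'
from h import *
rays={}
for cam in ['scene','side']:
    p,d=robot.read_camera(cam)
    red,gr=masks(p)
    box={'scene':(slice(150,185),slice(320,350),slice(200,220),slice(205,235)),'side':(slice(155,195),slice(285,310),slice(160,185),slice(340,365))}[cam]
    m=np.zeros_like(red);m[box[0],box[1]]=red[box[0],box[1]]
    g=np.zeros_like(red);g[box[2],box[3]]=gr[box[2],box[3]]
    for n,mm in (('red',m),('green',g)):
        X,r,c=cloud(cam,p,d,mm); rc=(r.mean(),c.mean());rays[cam,n]=ray(cam,rc)
        print(cam,n,len(r),np.round(rc,1),r.min(),r.max(),c.min(),c.max(),'median',np.median(X,0).round(4),X.min(0).round(3),X.max(0).round(3))
        print('  atz', [atz(cam,rc,z).round(4) for z in ([.306] if n=='red' else [.034,.04,.044,.05])])
    X,r,c=cloud(cam,p,d,np.ones_like(red))
    k=(abs(X[:,2]-.268)<.012)&(np.hypot(X[:,0]-.625,X[:,1]+.026)<.1)&(np.hypot(X[:,0]-.625,X[:,1]+.026)>.06)
    Y=X[k];A=np.c_[2*Y[:,:2],np.ones(len(Y))];s=np.linalg.lstsq(A,(Y[:,:2]**2).sum(1),rcond=None)[0]
    print(cam,'rim',k.sum(),s[:2].round(4),np.sqrt(s[2]+s[0]**2+s[1]**2).round(4),Y[:,2].mean().round(4))
    np.savez(f'{cam}.npz',p=p,d=d)
    # readout
    k=(abs(X[:,0]-.47)<.12)&(abs(X[:,1]+.34)<.1)&(X[:,2]>.015)
    Y=X[k]
    for lo,hi in [(.025,.045),(.06,.085)]:
        q=Y[(Y[:,2]>lo)&(Y[:,2]<hi)]; print('  readout',lo,len(q),q.mean(0).round(3),q.min(0).round(3),q.max(0).round(3),np.median(q[:,2]))
for n in('red','green'): print(n,tri(rays['scene',n],rays['side',n]))
E
```

```text
scene red 153 [164.5 335.4] 154 175 332 339 median [0.6247 0.0468 0.3122] [0.61  0.038 0.276] [0.631 0.059 0.339]
  atz [array([0.6155, 0.0489, 0.306 ])]
scene green 41 [209.7 219.4] 207 212 216 223 median [ 0.4727 -0.3218  0.0542] [ 0.46  -0.334  0.042] [ 0.481 -0.31   0.059]
  atz [array([ 0.4495, -0.3269,  0.034 ]), array([ 0.4567, -0.3252,  0.04  ]), array([ 0.4615, -0.3241,  0.044 ]), array([ 0.4687, -0.3225,  0.05  ])]
scene rim 772 [ 0.63   -0.0264] 0.0743 0.2699
  readout 0.025 394 [ 0.5   -0.311  0.035] [ 0.421 -0.415  0.025] [ 0.57  -0.246  0.045] 0.034353364994033235
  readout 0.06 452 [ 0.53  -0.338  0.07 ] [ 0.488 -0.416  0.06 ] [ 0.567 -0.265  0.076] 0.07099416647923673
side red 222 [174.  297.5] 162 186 292 302 median [0.6148 0.0588 0.3165] [0.605 0.042 0.283] [0.627 0.064 0.339]
  atz [array([0.6157, 0.0461, 0.306 ])]
side green 41 [170.9 351.6] 168 174 348 355 median [ 0.4652 -0.3159  0.0548] [ 0.455 -0.364  0.033] [ 0.478 -0.307  0.058]
  atz [array([ 0.4637, -0.3448,  0.034 ]), array([ 0.4644, -0.3364,  0.04  ]), array([ 0.4649, -0.3308,  0.044 ]), array([ 0.4656, -0.3225,  0.05  ])]
side rim 1062 [ 0.6236 -0.0197] 0.0747 0.2696
  readout 0.025 605 [ 0.479 -0.307  0.034] [ 0.419 -0.401  0.025] [ 0.56  -0.241  0.045] 0.033805971286856834
  readout 0.06 284 [ 0.516 -0.34   0.07 ] [ 0.485 -0.414  0.061] [ 0.541 -0.263  0.076] 0.07096727919419685
red (array([0.61587848, 0.04840707, 0.30694341]), np.float64(0.001381065062519698))
green (array([ 0.46588631, -0.32338729,  0.04853133]), np.float64(0.0015400994505041052))
```

```bash
cat >> h.py <<'E'
from scipy.spatial.transform import Rotation as Ro
def shifts(pts,base=None):
    s=robot.observe(); R=Ro.from_euler('xyz',s['tool_rot']).as_matrix(); b=s['tool_pos'] if base is None else np.array(base)
    print('t',round(s['time'],2),'pos',s['tool_pos'].round(4),'rot',s['tool_rot'].round(3),'F',s['contact_force'].round(2),'open',round(s['opening'],4),'q6',s['qpos'][5].round(2))
    for p in pts: print(np.round(p,4),'->',((np.array(p)-b)@R).round(4))
E
python3 -c "
from h import *
shifts([(.36,.33,.31),(.42,0,.31),(.467,-.3225,.31),(.467,-.3225,.15)])"
```

```text
t 0.5 pos [0.1196 0.5112 0.2267] rot [ 3.142 -0.     2.912] F [-1.4  -0.74  0.57] open 0.0915 q6 -0.15
[0.36 0.33 0.31] -> [-0.2754 -0.1217 -0.0833]
[0.42 0.   0.31] -> [-0.409  -0.4293 -0.0833]
[ 0.467  -0.3225  0.31  ] -> [-0.5283 -0.7326 -0.0833]
[ 0.467  -0.3225  0.15  ] -> [-0.5283 -0.7326  0.0767]
```

Request:
{"api": "apply_moves", "payload": {"plan": [{"tx": 0, "ty": 0, "tz": -0.06, "grip": -1}, {"tx": -0.275, "ty": -0.122, "tz": -0.083, "grip": -1}, {"tx": -0.275, "ty": -0.122, "tz": -0.083, "grip": -1}, {"tx": -0.275, "ty": -0.122, "tz": -0.083, "grip": -1}, {"tx": -0.275, "ty": -0.122, "tz": -0.083, "grip": -1}, {"tx": -0.275, "ty": -0.122, "tz": -0.083, "grip": -1}, {"tx": -0.409, "ty": -0.429, "tz": -0.083, "grip": -1}, {"tx": -0.409, "ty": -0.429, "tz": -0.083, "grip": -1}], "force": 10}}

```text
schema error: expected keys tx, ty, tz, yaw, grip
```

```bash
python3 -c "
from h import *
shifts([(.42,0,.31),(.467,-.3225,.31),(.467,-.3225,.15)])"
```

```text
t 0.5 pos [0.1196 0.5112 0.2267] rot [ 3.142 -0.     2.912] F [-1.4  -0.74  0.57] open 0.0915 q6 -0.15
[0.42 0.   0.31] -> [-0.409  -0.4293 -0.0833]
[ 0.467  -0.3225  0.31  ] -> [-0.5283 -0.7326 -0.0833]
[ 0.467  -0.3225  0.15  ] -> [-0.5283 -0.7326  0.0767]
```

Request:
{"api": "apply_moves", "payload": {"plan": [{"tx": 0, "ty": 0, "tz": -0.06, "yaw": 0, "grip": -1}, {"tx": -0.275, "ty": -0.122, "tz": -0.083, "yaw": -0.23, "grip": -1}, {"tx": -0.275, "ty": -0.122, "tz": -0.083, "yaw": -0.23, "grip": -1}, {"tx": -0.275, "ty": -0.122, "tz": -0.083, "yaw": -0.23, "grip": -1}, {"tx": -0.275, "ty": -0.122, "tz": -0.083, "yaw": -0.23, "grip": -1}, {"tx": -0.275, "ty": -0.122, "tz": -0.083, "yaw": -0.23, "grip": -1}, {"tx": -0.409, "ty": -0.429, "tz": -0.083, "yaw": -0.23, "grip": -1}, {"tx": -0.409, "ty": -0.429, "tz": -0.083, "yaw": -0.23, "grip": -1}], "force": 10}}

```text
time: 1.5
tool_pos: [0.3826, 0.205, 0.3096]
tool_rot: [-3.142, 0.0, -3.141]
contact_force: [1.1, 0.0, 0.8]
opening: 0.0164
```

```bash
python3 -c "
from h import *
shifts([(.42,0,.31),(.467,-.3225,.31),(.467,-.3225,.15)])"
```

```text
t 1.5 pos [0.3826 0.205  0.3096] rot [-3.142  0.    -3.141] F [1.12 0.03 0.76] open 0.0164 q6 -1.26
[0.42 0.   0.31] -> [-0.0373 -0.205  -0.0004]
[ 0.467  -0.3225  0.31  ] -> [-8.420e-02 -5.275e-01 -4.000e-04]
[ 0.467  -0.3225  0.15  ] -> [-0.0842 -0.5275  0.1596]
```

Request:
{"api": "apply_moves", "payload": {"plan": [{"tx": -0.037, "ty": -0.205, "tz": 0, "yaw": 0, "grip": -1}, {"tx": -0.037, "ty": -0.205, "tz": 0, "yaw": 0, "grip": -1}, {"tx": -0.037, "ty": -0.205, "tz": 0, "yaw": 0, "grip": -1}, {"tx": -0.084, "ty": -0.527, "tz": 0, "yaw": 0, "grip": -1}, {"tx": -0.084, "ty": -0.527, "tz": 0, "yaw": 0, "grip": -1}, {"tx": -0.084, "ty": -0.527, "tz": 0, "yaw": 0, "grip": -1}, {"tx": -0.084, "ty": -0.527, "tz": 0.0, "yaw": 0, "grip": -1}, {"tx": -0.084, "ty": -0.527, "tz": 0.0, "yaw": 0, "grip": -1}]}}

```text
time: 2.5
tool_pos: [0.4613, -0.2889, 0.3098]
tool_rot: [-3.142, 0.001, 3.142]
contact_force: [0.8, 0.2, -0.0]
opening: 0.0005
```

```bash
python3 -c "
from h import *
p,d=shot('wrist','w1')
red,gr=masks(p)
X,r,c=cloud('wrist',p,d,gr)
print(len(r),r.mean(),c.mean(),np.median(X,0),X.min(0),X.max(0))
for q in robot.tip_of('zero_key_top','wrist')[:2]: print(q,atz('wrist',q['pixel'],.05))
shifts([(.467,-.3225,.15)])"
```

```text
266 167.48872180451127 285.06390977443607 [ 0.46612352 -0.33138315  0.05482632] [ 0.45249494 -0.38195999  0.04430528] [ 0.51146937 -0.31144479  0.06273803]
{'pixel': [165.9, 285.4], 'confidence': 0.87} [ 0.4651709  -0.32670706  0.05      ]
t 2.6 pos [ 0.461  -0.2923  0.3081] rot [-3.141e+00 -1.000e-03  3.137e+00] F [ 0.27 -0.31 -0.8 ] open 0.0004 q6 -2.27
[ 0.467  -0.3225  0.15  ] -> [-0.0063 -0.0301  0.1582]
```

View pics/w1.png

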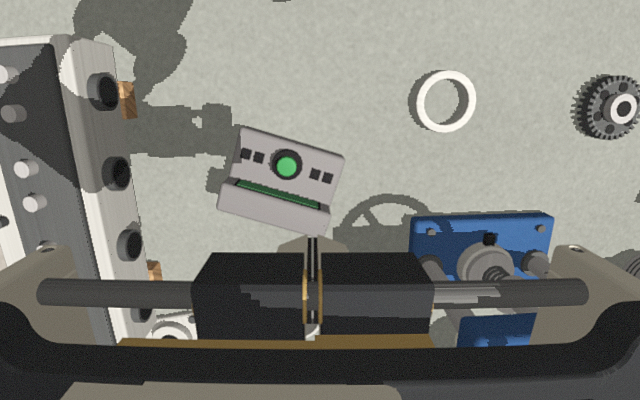

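The wrist picture shows the key at (166,286), with the hump on the far side and the box turned by about 15°. The arm was still settling when it was taken, so I'll go above the key and look again.

Request:
{"api": "apply_moves", "payload": {"plan": [{"tx": -0.005, "ty": -0.032, "tz": 0.06, "yaw": 0, "grip": -1}, {"tx": -0.005, "ty": -0.032, "tz": 0.12, "yaw": 0, "grip": -1}, {"tx": -0.005, "ty": -0.032, "tz": 0.18, "yaw": 0, "grip": -1}, {"tx": -0.005, "ty": -0.032, "tz": 0.2, "yaw": 0, "grip": -1}, {"tx": -0.005, "ty": -0.032, "tz": 0.2, "yaw": 0, "grip": -1}, {"tx": -0.005, "ty": -0.032, "tz": 0.2, "yaw": 0, "grip": -1}]}}

```text
time: 3.35
tool_pos: [0.4671, -0.3192, 0.1111]
tool_rot: [-3.14, 0.002, -3.141]
contact_force: [-0.9, -0.5, -0.2]
opening: 0.0005
```

```bash
python3 -c "
from h import *
p,d=shot('wrist','w2')
red,gr=masks(p)
X,r,c=cloud('wrist',p,d,gr)
print(len(r),r.mean(),c.mean(),r.min(),r.max(),c.min(),c.max(),np.median(X,0),X.min(0),X.max(0))
for z in (.048,.052,.056): print(atz('wrist',(r.mean(),c.mean()),z))
for q in robot.tip_of('zero_key_top','wrist')[:2]: print(q,atz('wrist',q['pixel'],.052))
shifts([])"
```

```text
1019 213.38174681059863 306.2953876349362 195 251 225 325 [ 0.46452852 -0.32224786  0.0566214 ] [ 0.4528523  -0.38116312  0.03966388] [ 0.49862788 -0.30946983  0.06331552]
[ 0.46780435 -0.32290216  0.048     ]
[ 0.46634146 -0.32282135  0.052     ]
[ 0.46487857 -0.32274053  0.056     ]
{'pixel': [215.4, 303.8], 'confidence': 0.94} [ 0.46784932 -0.32463865  0.052     ]
t 3.45 pos [ 0.4672 -0.3193  0.1114] rot [-3.139e+00  2.000e-03 -3.141e+00] F [0.11 0.03 1.52] open 0.0005 q6 -2.31
```

View pics/w2.png

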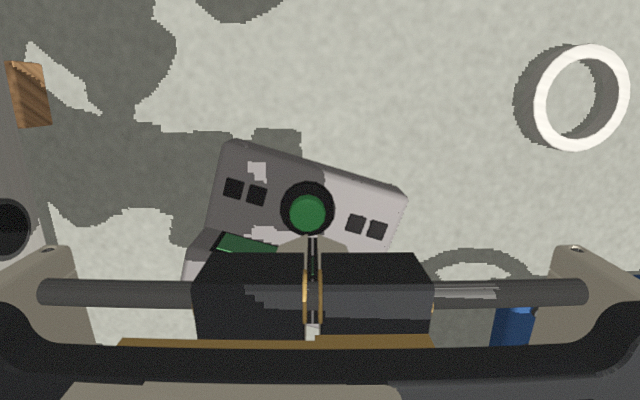

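The wrist picture shows the key at (214,307), which puts its top at about (0.4655, -0.323, 0.055).

Request:
{"api": "apply_moves", "payload": {"plan": [{"tx": 0.001, "ty": -0.0035, "tz": 0.03, "yaw": 0, "grip": -1}, {"tx": 0.001, "ty": -0.0035, "tz": 0.048, "yaw": 0, "grip": -1}, {"tx": 0.001, "ty": -0.0035, "tz": 0.054, "yaw": 0, "grip": -1}, {"tx": 0.001, "ty": -0.0035, "tz": 0.057, "yaw": 0, "grip": -1}, {"tx": 0.001, "ty": -0.0035, "tz": 0.059, "yaw": 0, "grip": -1}, {"tx": 0.001, "ty": -0.0035, "tz": 0.06, "yaw": 0, "grip": -1}, {"tx": 0.001, "ty": -0.0035, "tz": 0.06, "yaw": 0, "grip": -1}]}}

```text
time: 4.32
tool_pos: [0.4656, -0.3225, 0.0503]
tool_rot: [-3.141, 0.001, -3.141]
contact_force: [-2.1, 2.1, 6.5]
opening: 0.0006
```

```bash
python3 -c "
from h import *
a=[]
for i in range(4):
  p,d=robot.read_camera('wrist'); s=robot.observe(); a.append(np.r_[s['contact_force'],s['tool_pos']])
print(np.mean(a,0).round(4))
cv2.imwrite('pics/w3.png',p[...,::-1])"
```

```text
[-1.7754  1.6559  5.4843  0.4656 -0.3225  0.0503]
```

View pics/w3.png

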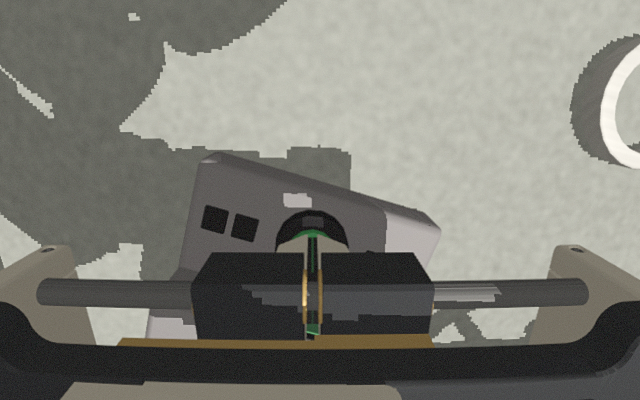

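Request:
{"api": "apply_moves", "payload": {"plan": [{"tx": 0, "ty": 0, "tz": 0.0015, "yaw": 0, "grip": -1}, {"tx": 0, "ty": 0, "tz": 0.0015, "yaw": 0, "grip": -1}, {"tx": 0, "ty": 0, "tz": 0.0015, "yaw": 0, "grip": -1}]}}

```text
time: 4.9
tool_pos: [0.4656, -0.3225, 0.05]
tool_rot: [-3.141, 0.001, -3.141]
contact_force: [-4.0, 3.5, 16.6]
opening: 0.0006
```

```bash
python3 -c "
from h import *
a=[]
for i in range(4):
  p,d=robot.read_camera('wrist'); s=robot.observe(); a.append(np.r_[s['contact_force'],s['tool_pos']])
print(np.mean(a,0).round(4))"
```

```text
[-4.3744  3.3322 16.2971  0.4656 -0.3225  0.05  ]
```

Pushing 1.5 mm further raised the force to 16 N with no further travel, so the key had bottomed. I'll release it and go above the handle.

Request:
{"api": "apply_moves", "payload": {"plan": [{"tx": 0, "ty": 0, "tz": -0.03, "yaw": 0, "grip": -1}, {"tx": 0, "ty": 0, "tz": -0.09, "yaw": 0, "grip": -1}, {"tx": 0, "ty": 0, "tz": -0.15, "yaw": 0, "grip": -1}, {"tx": 0, "ty": 0, "tz": -0.21, "yaw": 0, "grip": -1}, {"tx": 0, "ty": 0, "tz": -0.27, "yaw": 0, "grip": -1}, {"tx": 0, "ty": 0, "tz": -0.335, "yaw": 0, "grip": -1}, {"tx": 0, "ty": 0, "tz": -0.335, "yaw": 0, "grip": -1}]}}

```text
time: 5.98
tool_pos: [0.4665, -0.3233, 0.3887]
tool_rot: [-3.134, 0.009, -3.141]
contact_force: [-0.3, -0.4, -0.9]
opening: 0.0005
```

```bash
python3 -c "
from h import *
shifts([(.616,.048,.385)])
p,d=shot('side','s4'); print(cloud('side',p,d,np.pad(masks(p)[0][155:195,285:310],((155,205),(285,330))))[0].mean(0))
p,d=shot('scene','c4'); m=masks(p)[1];m[:200]=0;m[220:]=0;m[:,:205]=0;m[:,235:]=0;print(m.sum(),np.mean(np.nonzero(m),1))"
```

```text
t 5.97 pos [ 0.4665 -0.3233  0.3887] rot [-3.134  0.009 -3.141] F [-0.28 -0.42 -0.88] open 0.0005 q6 -2.31
[0.616 0.048 0.385] -> [-0.1496  0.3713  0.0021]
[0.61490783 0.05746096 0.31427724]
41 [209.65853659 219.41463415]
```

Request:
{"api": "apply_moves", "payload": {"plan": [{"tx": -0.15, "ty": 0.371, "tz": 0, "yaw": 0, "grip": 0.4}, {"tx": -0.15, "ty": 0.371, "tz": 0, "yaw": 0, "grip": 0.4}, {"tx": -0.15, "ty": 0.371, "tz": 0, "yaw": 0, "grip": 0.4}, {"tx": -0.15, "ty": 0.371, "tz": 0, "yaw": 0, "grip": 0.4}, {"tx": -0.15, "ty": 0.371, "tz": 0, "yaw": 0, "grip": 0.4}, {"tx": -0.15, "ty": 0.371, "tz": 0, "yaw": 0, "grip": 0.4}, {"tx": -0.15, "ty": 0.371, "tz": 0, "yaw": 0, "grip": 0.4}, {"tx": -0.15, "ty": 0.371, "tz": 0, "yaw": 0, "grip": 0.4}]}}

```text
time: 7.08
tool_pos: [0.6153, 0.0507, 0.3803]
tool_rot: [3.141, -0.004, -3.138]
contact_force: [-0.2, -0.6, -1.0]
opening: 0.0641
```

Request:
{"api": "apply_moves", "payload": {"plan": [{"tx": 0, "ty": 0, "tz": 0, "yaw": 0, "grip": 0.4}, {"tx": 0, "ty": 0, "tz": 0, "yaw": 0, "grip": 0.4}]}}

```text
time: 7.32
tool_pos: [0.615, 0.0474, 0.3829]
tool_rot: [-3.141, -0.001, 3.14]
contact_force: [-0.9, -0.2, -0.4]
opening: 0.0644
```

```bash
python3 -c "
from h import *
shifts([(.616,.048,.385)])
p,d=shot('wrist','w5')
for l,z in (('handle',.306),('wheel_centre',.265)):
  for q in robot.tip_of(l,'wrist')[:2]: print(l,q,atz('wrist',q['pixel'],z))
shifts([])
"
```

```text
t 7.33 pos [0.615  0.0474 0.3829] rot [-3.141e+00 -1.000e-03  3.140e+00] F [-0.94 -0.16 -0.36] open 0.0644 q6 -1.62
[0.616 0.048 0.385] -> [-0.001   0.0006 -0.0021]
handle {'pixel': [205.3, 312.6], 'confidence': 0.83} [0.6139192  0.04880417 0.306     ]
wheel_centre {'pixel': [201.5, 232.3], 'confidence': 0.9} [ 0.62399856 -0.02387819  0.265     ]
t 7.47 pos [0.6151 0.0478 0.3834] rot [3.142 0.    3.14 ] F [-0.23  0.25  0.09] open 0.0644 q6 -1.62
```

View pics/w5.png

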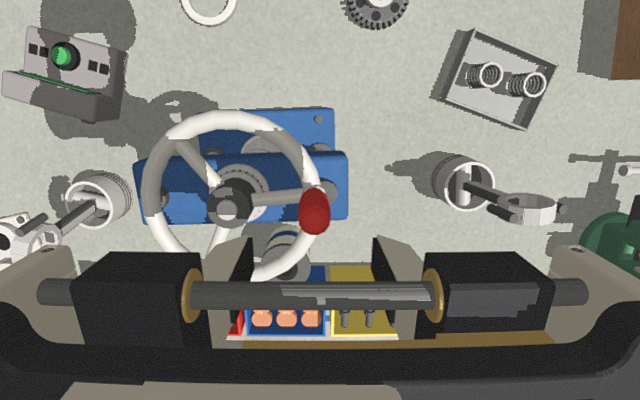

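The wrist picture shows the red handle at (210,314), centred between the fingers, and the hub at (205,230). All the estimates agree: handle at (0.6155, 0.0485), centre at (0.6243, -0.0248), radius 74 mm.

Request:
{"api": "apply_moves", "payload": {"plan": [{"tx": 0, "ty": 0, "tz": 0.04, "yaw": 0, "grip": 0.4}, {"tx": 0, "ty": 0, "tz": 0.08, "yaw": 0, "grip": 0.4}, {"tx": 0, "ty": 0, "tz": 0.09, "yaw": 0, "grip": 0.4}, {"tx": 0, "ty": 0, "tz": 0.09, "yaw": 0, "grip": 0.4}, {"tx": 0, "ty": 0, "tz": 0.09, "yaw": 0, "grip": -0.2}, {"tx": 0, "ty": 0, "tz": 0.09, "yaw": 0, "grip": -0.6}, {"tx": 0, "ty": 0, "tz": 0.09, "yaw": 0, "grip": -0.6}, {"tx": 0, "ty": 0, "tz": 0.09, "yaw": 0, "grip": -0.6}], "force": 20}}

```text
time: 8.48
tool_pos: [0.6153, 0.0487, 0.2935]
tool_rot: [3.142, 0.0, -3.141]
contact_force: [-0.4, -0.7, -0.6]
opening: 0.0286
```

```bash
python3 -c "
from h import *
shifts([])
p,d=shot('side','s6'); p,d=shot('wrist','w6');shifts([])
"
```

```text
t 8.47 pos [0.6153 0.0487 0.2935] rot [ 3.142  0.    -3.141] F [-0.38 -0.65 -0.63] open 0.0286 q6 -1.62
t 8.57 pos [0.6153 0.0487 0.2934] rot [ 3.142  0.    -3.141] F [-0.23  0.06  0.63] open 0.0241 q6 -1.62
```

View pics/s6.png

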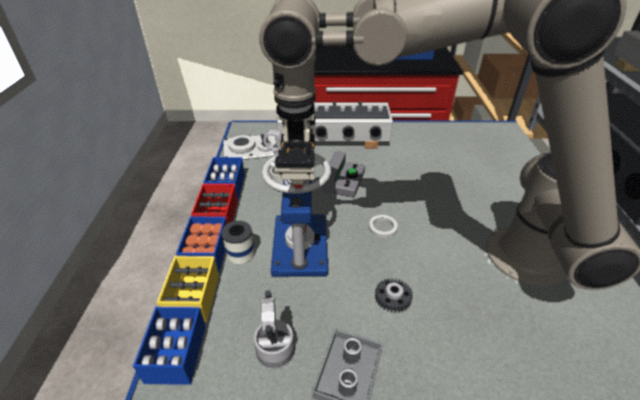

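View pics/w6.png

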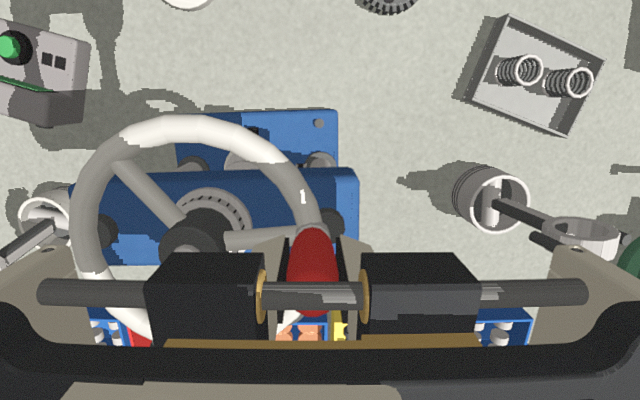

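The fingers are on the handle: in the wrist picture the red grip sits between the pads at (270,312), and the opening is 24 mm. Now I'll work out the arc in 10° rows.

```bash
python3 -c "
import numpy as np
s=np.array([.6153,.0487]);c=np.array([.6244,-.0257]);v=s-c;th0=np.arctan2(v[1],v[0]);r=np.hypot(*v);print(r,np.degrees(th0))
P=lambda a:c+.075*np.array([np.cos(th0-np.radians(a)),np.sin(th0-np.radians(a))])
for k in range(5):
  b=P(80*k);print('call',k)
  for a in range(80*k+10,min(80*k+90,370),10):
    d=P(a)-b;print(a,(-d[0]).round(4),d[1].round(4))
"
```

```text
0.07495445283637256 96.97331515246998
call 0
10 -0.0131 0.0005
20 -0.026 -0.0014
30 -0.0384 -0.0054
40 -0.05 -0.0116
50 -0.0603 -0.0196
60 -0.069 -0.0293
70 -0.0759 -0.0404
80 -0.0808 -0.0526
call 1
90 -0.0027 -0.0128
100 -0.0032 -0.0259
110 -0.0013 -0.0388
120 0.0027 -0.0512
130 0.0089 -0.0628
140 0.0169 -0.0731
150 0.0266 -0.0818
160 0.0377 -0.0887
call 2
170 0.0121 -0.0049
180 0.0249 -0.0076
190 0.038 -0.0081
200 0.0509 -0.0062
210 0.0634 -0.0022
220 0.0749 0.004
230 0.0852 0.012
240 0.0939 0.0217
call 3
250 0.0069 0.0111
260 0.0118 0.0232
270 0.0145 0.036
280 0.015 0.0491
290 0.0132 0.062
300 0.0091 0.0744
310 0.003 0.086
320 -0.0051 0.0963
call 4
330 -0.0097 0.0087
340 -0.0208 0.0157
350 -0.0329 0.0206
360 -0.0457 0.0233
```

Request:
{"api": "apply_moves", "payload": {"plan": [{"tx": -0.0131, "ty": 0.0005, "tz": 0, "yaw": 0, "grip": -0.6}, {"tx": -0.026, "ty": -0.0014, "tz": 0, "yaw": 0, "grip": -0.6}, {"tx": -0.0384, "ty": -0.0054, "tz": 0, "yaw": 0, "grip": -0.6}, {"tx": -0.05, "ty": -0.0116, "tz": 0, "yaw": 0, "grip": -0.6}, {"tx": -0.0603, "ty": -0.0196, "tz": 0, "yaw": 0, "grip": -0.6}, {"tx": -0.069, "ty": -0.0293, "tz": 0, "yaw": 0, "grip": -0.6}, {"tx": -0.0759, "ty": -0.0404, "tz": 0, "yaw": 0, "grip": -0.6}, {"tx": -0.0808, "ty": -0.0526, "tz": 0, "yaw": 0, "grip": -0.6}], "force": 20}}

```text
time: 9.57
tool_pos: [0.6961, -0.0043, 0.2933]
tool_rot: [3.141, -0.0, -3.141]
contact_force: [-5.7, 2.1, 3.2]
opening: 0.0242
```

```bash
python3 -c "
from h import *
shifts([])
p,d=shot('wrist','w7');shifts([])
"
```

```text
t 9.57 pos [ 0.6961 -0.0043  0.2933] rot [ 3.141 -0.    -3.141] F [-5.73  2.13  3.19] open 0.0242 q6 -1.69
t 9.62 pos [ 0.6967 -0.0066  0.2934] rot [-3.14e+00  1.00e-03  3.14e+00] F [-3.24 -0.67  2.57] open 0.0239 q6 -1.69
```

View pics/w7.png

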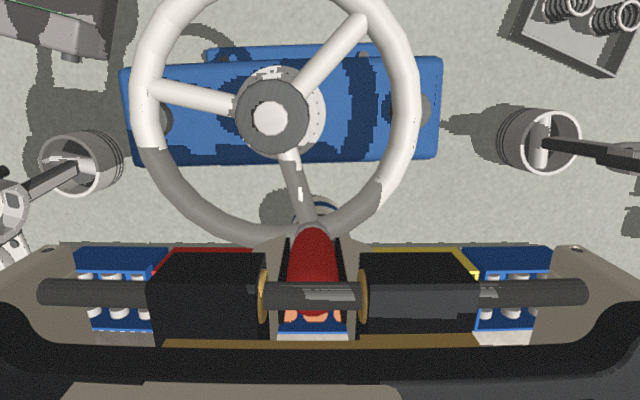

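The wheel is following clockwise and the forces are low. In the picture the handle is still held at (270,312) and the hub is now at (117,272).

Request:
{"api": "apply_moves", "payload": {"plan": [{"tx": -0.0027, "ty": -0.0128, "tz": 0, "yaw": 0, "grip": -0.6}, {"tx": -0.0032, "ty": -0.0259, "tz": 0, "yaw": 0, "grip": -0.6}, {"tx": -0.0013, "ty": -0.0388, "tz": 0, "yaw": 0, "grip": -0.6}, {"tx": 0.0027, "ty": -0.0512, "tz": 0, "yaw": 0, "grip": -0.6}, {"tx": 0.0089, "ty": -0.0628, "tz": 0, "yaw": 0, "grip": -0.6}, {"tx": 0.0169, "ty": -0.0731, "tz": 0, "yaw": 0, "grip": -0.6}, {"tx": 0.0266, "ty": -0.0818, "tz": 0, "yaw": 0, "grip": -0.6}, {"tx": 0.0377, "ty": -0.0887, "tz": 0, "yaw": 0, "grip": -0.6}]}}

```text
time: 10.62
tool_pos: [0.6586, -0.0925, 0.2933]
tool_rot: [3.14, 0.002, -3.141]
contact_force: [-0.3, 6.0, 3.9]
opening: 0.0239
```

```bash
python3 -c "
from h import *
shifts([])
p,d=shot('wrist','w8');shifts([])
"
```

```text
t 10.62 pos [ 0.6586 -0.0925  0.2933] rot [ 3.140e+00  2.000e-03 -3.141e+00] F [-0.26  5.98  3.85] open 0.0239 q6 -1.83
t 10.68 pos [ 0.6571 -0.0932  0.2934] rot [ 3.141 -0.     3.142] F [-2.25  4.41  1.72] open 0.0238 q6 -1.83
```

View pics/w8.png

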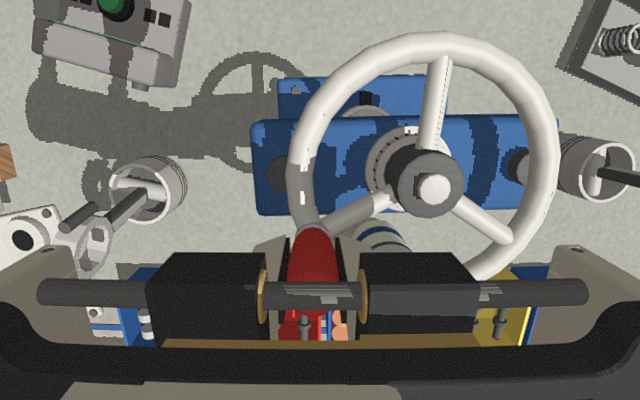

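The handle is still held at (270,312), about 160° round.

Request:
{"api": "apply_moves", "payload": {"plan": [{"tx": 0.0121, "ty": -0.0049, "tz": 0, "yaw": 0, "grip": -0.6}, {"tx": 0.0249, "ty": -0.0076, "tz": 0, "yaw": 0, "grip": -0.6}, {"tx": 0.038, "ty": -0.0081, "tz": 0, "yaw": 0, "grip": -0.6}, {"tx": 0.0509, "ty": -0.0062, "tz": 0, "yaw": 0, "grip": -0.6}, {"tx": 0.0634, "ty": -0.0022, "tz": 0, "yaw": 0, "grip": -0.6}, {"tx": 0.0749, "ty": 0.004, "tz": 0, "yaw": 0, "grip": -0.6}, {"tx": 0.0852, "ty": 0.012, "tz": 0, "yaw": 0, "grip": -0.6}, {"tx": 0.0939, "ty": 0.0217, "tz": 0, "yaw": 0, "grip": -0.6}]}}

```text
time: 11.68
tool_pos: [0.5645, -0.0713, 0.2934]
tool_rot: [-3.14, 0.002, 3.141]
contact_force: [4.9, -0.3, 0.4]
opening: 0.0243
```

Request:
{"api": "apply_moves", "payload": {"plan": [{"tx": 0.0069, "ty": 0.0111, "tz": 0, "yaw": 0, "grip": -0.6}, {"tx": 0.0118, "ty": 0.0232, "tz": 0, "yaw": 0, "grip": -0.6}, {"tx": 0.0145, "ty": 0.036, "tz": 0, "yaw": 0, "grip": -0.6}, {"tx": 0.015, "ty": 0.0491, "tz": 0, "yaw": 0, "grip": -0.6}, {"tx": 0.0132, "ty": 0.062, "tz": 0, "yaw": 0, "grip": -0.6}, {"tx": 0.0091, "ty": 0.0744, "tz": 0, "yaw": 0, "grip": -0.6}, {"tx": 0.003, "ty": 0.086, "tz": 0, "yaw": 0, "grip": -0.6}, {"tx": -0.0051, "ty": 0.0963, "tz": 0, "yaw": 0, "grip": -0.6}]}}

```text
time: 12.68
tool_pos: [0.57, 0.0262, 0.2933]
tool_rot: [-3.142, -0.0, -3.141]
contact_force: [-0.3, -4.2, 3.9]
opening: 0.0244
```

```bash
python3 -c "
from h import *
p,d=shot('wrist','w9');shifts([(.6153,.0487,.2935)])
"
```

```text
t 12.72 pos [0.5712 0.0274 0.2933] rot [ 3.141e+00  2.000e-03 -3.141e+00] F [-0.35 -0.01  5.83] open 0.0238 q6 -1.66
[0.6153 0.0487 0.2935] -> [-0.0441  0.0213 -0.0001]
```

View pics/w9.png

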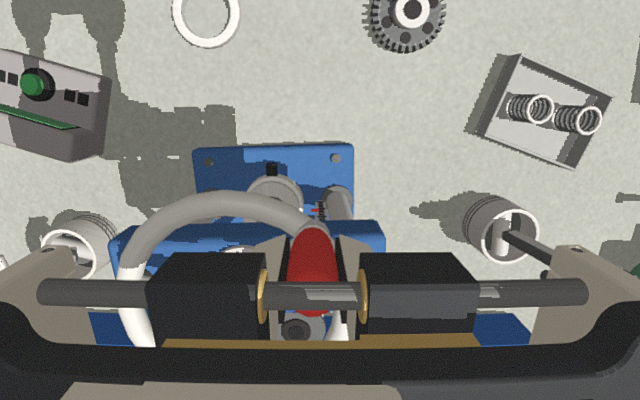

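The handle is still held, at about 320°. Last arc now.

Request:
{"api": "apply_moves", "payload": {"plan": [{"tx": -0.0097, "ty": 0.0087, "tz": 0, "yaw": 0, "grip": -0.6}, {"tx": -0.0208, "ty": 0.0157, "tz": 0, "yaw": 0, "grip": -0.6}, {"tx": -0.0329, "ty": 0.0206, "tz": 0, "yaw": 0, "grip": -0.6}, {"tx": -0.0452, "ty": 0.0228, "tz": 0, "yaw": 0, "grip": -0.6}, {"tx": -0.0452, "ty": 0.0228, "tz": 0, "yaw": 0, "grip": -0.6}, {"tx": -0.0452, "ty": 0.0228, "tz": 0, "yaw": 0, "grip": -0.6}]}}

```text
time: 13.48
tool_pos: [0.6162, 0.0489, 0.2933]
tool_rot: [3.141, 0.003, -3.141]
contact_force: [3.3, -0.5, 4.7]
opening: 0.0238
```

```bash
python3 -c "
from h import *
p,d=shot('wrist','w10');shifts([(.6153,.0487,.2935)])
a=cv2.imread('pics/w6.png');b=cv2.imread('pics/w10.png');cv2.imwrite('pics/cmp10.png',cv2.resize(np.hstack([a,b]),(800,250)))
"
```

```text
t 13.53 pos [0.6159 0.0488 0.2933] rot [ 3.141e+00  2.000e-03 -3.141e+00] F [ 2.   -0.7   5.01] open 0.0243 q6 -1.62
[0.6153 0.0487 0.2935] -> [ 0.0006 -0.0001 -0.0002]
```

View pics/cmp10.png

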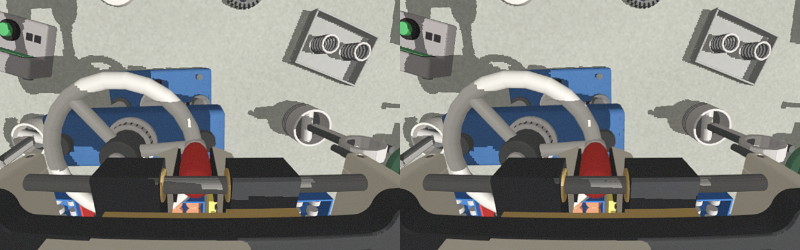

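The before and after wrist pictures match. I'll open, rise and move clear.

Request:
{"api": "apply_moves", "payload": {"plan": [{"tx": 0, "ty": 0, "tz": 0, "yaw": 0, "grip": 0.3}, {"tx": 0, "ty": 0, "tz": 0, "yaw": 0, "grip": 0.3}, {"tx": 0, "ty": 0, "tz": 0, "yaw": 0, "grip": 0.3}, {"tx": 0, "ty": 0, "tz": -0.02, "yaw": 0, "grip": 0.3}, {"tx": 0, "ty": 0, "tz": -0.06, "yaw": 0, "grip": 0.3}, {"tx": 0, "ty": 0, "tz": -0.1, "yaw": 0, "grip": 0.3}, {"tx": 0, "ty": 0, "tz": -0.1, "yaw": 0, "grip": 0.3}]}}

```text
time: 14.4
tool_pos: [0.6154, 0.0483, 0.3967]
tool_rot: [-3.141, 0.007, -3.141]
contact_force: [0.5, -0.4, -0.4]
opening: 0.0596
```

Request:
{"api": "apply_moves", "payload": {"plan": [{"tx": 0.05, "ty": 0.02, "tz": 0, "yaw": 0, "grip": 0.3}, {"tx": 0.1, "ty": 0.05, "tz": 0, "yaw": 0, "grip": 0.3}, {"tx": 0.15, "ty": 0.08, "tz": 0, "yaw": 0, "grip": 0.3}, {"tx": 0.2, "ty": 0.12, "tz": 0, "yaw": 0, "grip": 0.3}, {"tx": 0.22, "ty": 0.16, "tz": 0, "yaw": 0, "grip": 0.3}, {"tx": 0.22, "ty": 0.16, "tz": 0, "yaw": 0, "grip": 0.3}, {"tx": 0.22, "ty": 0.16, "tz": 0, "yaw": 0, "grip": 0.3}, {"tx": 0.22, "ty": 0.16, "tz": 0, "yaw": 0, "grip": 0.3}]}}

```text
time: 15.4
tool_pos: [0.3953, 0.2073, 0.3926]
tool_rot: [-3.141, -0.001, 3.14]
contact_force: [0.2, 0.1, -0.4]
opening: 0.0595
```

```bash
python3 -c "
from h import *
shifts([])
bx={'scene':(slice(150,185),slice(320,350)),'side':(slice(155,195),slice(285,310))}
for cam in bx:
  p,d=shot(cam,cam+'_end'); o=np.load(cam+'.npz')['p']
  for q in (o,p):
    m=np.zeros(q.shape[:2],bool);m[bx[cam]]=masks(q)[0][bx[cam]]; rc=np.mean(np.nonzero(m),1);print(cam,m.sum(),rc.round(2),atz(cam,rc,.306).round(4))
  g=masks(p)[1]; print('green', (g^masks(o)[1]).sum())
  diff=np.abs(p.astype(int)-o).max(2)>60; cv2.imwrite(f'pics/{cam}_diff.png',diff.astype(np.uint8)*255)
a=[cv2.imread(f'pics/{c}.png') for c in('scene_end','side_end','scene_diff','side_diff')]
cv2.imwrite('pics/end.png',cv2.resize(np.vstack([np.hstack(a[:2]),np.hstack(a[2:])]),(800,500)))
"
```

```text
t 15.4 pos [0.3953 0.2073 0.3926] rot [-3.141e+00 -1.000e-03  3.140e+00] F [ 0.16  0.13 -0.41] open 0.0595 q6 -1.26
scene 154 [164.52 335.43] [0.6154 0.0489 0.306 ]
scene 149 [164.83 335.45] [0.6169 0.0488 0.306 ]
green 0
side 222 [173.98 297.47] [0.6157 0.0461 0.306 ]
side 228 [173.76 297.13] [0.6165 0.0453 0.306 ]
green 4
```

View pics/end.png

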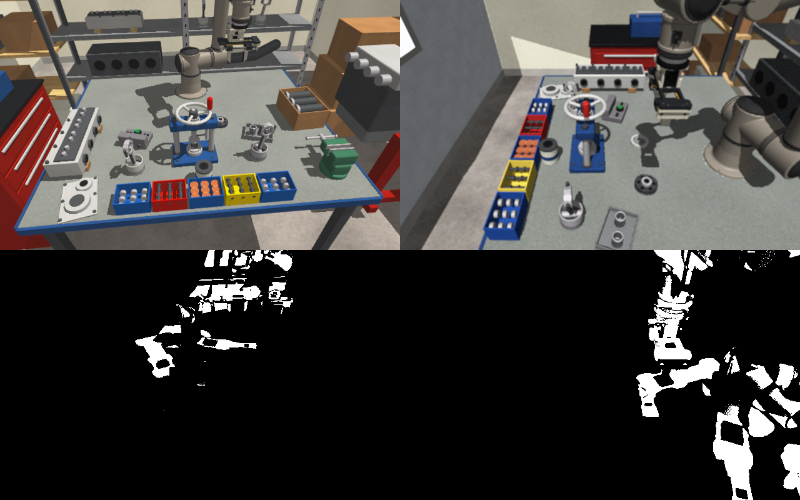

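The handle is within about 2 mm of its start, and the only changes in the pictures are the arm and its shadow. Handing in.

```bash
python3 -c "
from h import *
print(robot.hand_in())"
```

```text
the job is handed in; nothing more can be done
None
```

The job is done and handed in. `hand_in` gives no verdict, so the result rests on my own checks below.

**What I did:** I pressed the green zero key down with closed fingers while the wheel still stood where it began, then let it come up. I then held the red handle lightly and pushed it clockwise along a 75 mm circle for one full turn. After that I let go, rose and moved clear. The clock stood at about 15.4 s of the 67 s allowed.

**What the last checks showed:**
- **Zero key:** it reached its stop; 1.5 mm more commanded travel raised the force to 16 N with almost no movement. It is up again: its green pixels are unchanged in the scene picture, with 4 changed in the side picture.
- **Handle:** it is about 1–2 mm from where it began in both the scene and side pictures. The wrist pictures at the start and end of the turn match.
- **Loose parts:** comparing before and after pictures shows only the arm and its shadow changed.
- **Forces:** about 6 N at most in the readings between moves while turning the wheel.

No check failed. The largest disagreement was about 3 mm between the two cameras on the handle's y position, and it was the same before and after the turn.

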